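# Press the retaining clip into the shaft groove

### The arm

A 6-joint arm with a two-finger parallel gripper is mounted at the origin on a cart in front of the work surface, level with it; the furniture and walls round the work are solid. World frame = base frame: x ahead of the robot, y to its left, z up, the work surface at z = 0. Lengths are in mm, angles in rad, forces in N, time in s.
With the tool pointing down it reaches from about 400 to 925 mm from the base axis. Payload 12.5 kg.
Tool frame: the origin (TCP) lies at the very end of the fingers, on their centre line; the grasp point (between the pads) lies 19 mm behind it (env.tcp_to_grasp is the distance from the TCP to the grasp point, in mm); z points along the fingers, x is the direction in which the jaws open and shut, and the axes are right-handed (so a half turn about z gives the same grasp; the last joint's range is limited). The gripper opens to 95 mm and grips with 3 to 60 N. Pads are 20 mm wide; open, the fingers measure 119 mm over their backs; the gripper's body (75 mm by 180 mm) begins 59 mm behind the grasp point.
Start: joints at [1.168, 0.491, 1.559, -0, 1.092, -0.106], TCP at [182.771, 597.697, 214.661] pointing down, gripper open.
Joint ranges: [-3.1, 3.1], [-0.84, 2.19], [0.05, 2.79], [-1.13, 4.28], [0.06, 2.93], [-2.69, 2.69]. Speed limits (rad/s): [2.22, 2.22, 2.79, 3.14, 3.14, 3.14].

### API

Orientations are given as [roll, pitch, yaw] about the fixed x, y, z axes, in that order (R = Rz(yaw) Ry(pitch) Rx(roll)).
In Python, from cell import env, vision, job gives the robot as it stands.
- The arm moves only by the shell command python3 -m pendant 'ROWS' [OPENING]. ROWS is JSON, a list of rows, each a list of 4 numbers: the shift along the tool's x, y, z in mm, then the turn about the tool's z in degrees. In form: [[tx, ty, tz, turn], ...]. A call has 1 to 8 rows; each row is the pose to reach, as a shift and turn from the pose measured when the call began, along the tool's axes at that moment; what a row does not reach only later rows make up. A row lasts 1/8 s, in which the tool goes at most 62.5 mm and 10.7 degrees, less where a joint would pass 70% of its speed; a pose out of reach is approached as far as the arm can. A call with a gripper value outside its range is refused whole. OPENING is the closure, from 0 (fully open) to 1 (shut), set as the call begins (- or left out, the last holds). The fingers move at their own pace and stop on an object; the grip force is fixed at half the most. Time passes only in rows, so rows that repeat a pose let the fingers close. It gives the time, the measured TCP pose, the force and the opening at its end, in the units of the state.
- env.state(): the state, without advancing time (a new reading comes with each control period).
- vision.read_camera(name): name is "scene" or "top"; returns a dict with "pixels" (480x640x3 uint8, red, green, blue), "intrinsics" (3x3 intrinsics, pixels), "k1" (the pictures are not rectified: a ray, as slopes to the right and down, at radius r is drawn at 1 + k1 r^2 times it, then the intrinsics apply), "R" (3x3) and "t" (3): a world point X has camera coordinates R X + t. Camera axes: x right, y down, z forward; pixel columns grow to the right and rows downward; lengths in mm; the calibration is good to about 2 mm. A picture is of the moment at which its call begins. There is no depth.
- job.job_done(): hands the job in, once; it reports no verdict.
Trained networks look in a picture, given as the dict that the camera call returned (one of the last four; its "shot" number tells which), for a name from the list of things; names that differ only in an ending like _2 or _b are one class to them, and where a whole thing is asked for, a point or a joint stands for the part that bears it (a point fixed in the world has none). Each returns a list of dicts, best first, with "confidence" (0 to 1); they miss things now and then, are a little off and sometimes report something else, mostly with a low value. They report only what shows in the picture. A call takes as long as a camera call. They do not tell look-alikes from the thing itself.
- vision.find_in(picture, query): "at" ([x, y, z] in mm, in the coordinates of the camera as it stood for that picture, good to about 4 mm: the middle of the surface that is visible of it).
- vision.regions_of(picture, query): "pixels" (480x640 bool, what is visible of it).
The state is a dict: "t": time; "joints": joint angles; "qvel": joint speeds; "tau": joint torques, N m; "eef_pos": TCP position; "tcp_rot": TCP orientation; "ft_force": force on the tool from outside, world axes, zero at the start; "moment": the same for the moment, N m; "opening": opening from 0.0 (shut) to 1.0 (fully open).
Only numpy, scipy, OpenCV 4.12 (cv2) and the standard library are available. Lean on these libraries where they do the work, as an engineer would, in place of code of your own. Each camera call takes 0.05 s, during which the arm holds its last target.

### The job

Pick up the spring clip by its orange tab and press it sideways into the groove of the upright shaft, just above the washer on the bearing, until it snaps fully home round the shaft, then let go. The shaft is clamped at no particular height, so feel lightly for the washer face first, and never bear on the stand or shaft with 20 N or more. Leave the screw jar, brass block and screwdriver where they are.

Things in the scene. Friction and masses are not known exactly. Their poses are not given: they have to be found in the camera images.
- clip_tab (a point): Centre of the orange moulded pull tab of the loose spring clip: the place to grip it. The tab is an upright block 22 mm long (along clip x) x 14 mm wide (along clip y) x 30 mm high; this point is 15 mm above the clip's underside. Axes: clip x runs from the tab to the clip's open mouth, z up. The clip weighs about 0.11 kg and lies flat on the bench at the start.
- clip_eye (a point): Centre of the clip's eye, half-way up its 4 mm steel, 44 mm along clip x from the tab's centre. The eye (16 mm bore, 28 mm outside) is open towards clip +x: its two sprung jaws' round tips end 10 mm ahead of this point, 10 mm apart when free, 16.5 mm at most. To snap over the groove takes 6 to 8 N along clip x (12 to 15 N with the jaws' squeeze). Seated, this point is on the shaft's axis.
- clip_jaw_l (a joint): Spread of the clip's left jaw, rad: 0 when free or seated, about 0.13 while it rides over the groove's widest part, 0.17 at its stop.
- clip_jaw_r (a joint): Spread of the clip's right jaw, rad, likewise.
- clip: The whole clip (steel eye with sprung jaws, neck and orange tab; 66 mm long, 30 mm high at the tab). Origin at the eye's centre on the underside; x to the mouth, z up. A fixed red tool tin with its lid ajar (nearly 0.2 m high) stands between the clip and the stand: carry the clip over it, at 0.25 m or so.
- stand: Fixed stand: 72 mm square foot plate with a blue clamping collar 42 mm across, in which an upright shaft is clamped. Origin on the shaft's axis at bench height, z up. The washer and groove are oiled; the shaft does not turn or sink. Its groove can be entered from any side.
- washer_low (a point): Point on the shaft's axis, 61 mm above the bench: the lowest place of the washer's top face. That face really is 0 to 30 mm higher (unmeasured, find it by touch). The flat washer, 50 mm across, lies on a 52 mm ball bearing. From its face up: the groove (15 mm across, 6 mm high), a collar (26 mm across, 3 mm high), the threaded nose (21 mm across, 29.5 mm long). The clip cannot pass collar or nose.
- screw_jar: Loose glass jar of screws with a tan lid, 66 mm across, 94 mm high, to be left alone; origin at the centre of its underside.
- brass_block: Loose brass block with two holes, 32 x 75 x 25 mm, to be left alone; origin at the centre of its underside.
- screwdriver: Loose screwdriver with a red handle, lying, 185 mm long, to be left alone; origin under its centre.
Not all that is in view belongs to the job. Of the things that look like the stand, the smaller one is meant.

How it is judged:
By the outcome, as a careful person would: the job done as asked, in the order asked, and still so for the second after the job is handed in, with the robot touching nothing.
It also fails if it takes over 48 s, if anything falls off the work surface, if the arm or the gripper's body presses on something with over 40 N, if the wrist force passes 120 N, or if a joint passes its speed limit or range.

## Working session

There is one attempt and no reset: what is moved stays moved. The work goes in short steps, Python scripts to look and compute and a shell command to move; the robot and the scene stay as the last step left them, time stands still between calls to the robot, and variables do not carry over. Pictures are saved under pics/ and viewed, and the job is handed in when it is done.

```bash
ls; mkdir -p pics
cat > h.py <<'E'
import numpy as np, cv2
from cell import env, vision, job
def shot(name,fn):
    p=vision.read_camera(name); cv2.imwrite('pics/'+fn,p['pixels'][:,:,::-1]); return p
def ray(p,u,v):
    K=np.array(p['intrinsics']);k=p['k1']
    d=np.array([(u-K[0,2])/K[0,0],(v-K[1,2])/K[1,1]]);s=d.copy()
    for _ in range(20): s=d/(1+k*(s@s))
    R=np.array(p['R']);t=np.array(p['t'])
    return -R.T@t, R.T@np.array([s[0],s[1],1])
def atz(p,u,v,z):
    o,d=ray(p,u,v); return o+d*(z-o[2])/d[2]
def proj(p,X):
    c=np.array(p['R'])@np.array(X,float)+np.array(p['t']);s=c[:2]/c[2];s=s*(1+p['k1']*(s@s));K=np.array(p['intrinsics'])
    return K[0,0]*s[0]+K[0,2],K[1,1]*s[1]+K[1,2]
def world(p,a): return np.array(p['R']).T@(np.array(a)-np.array(p['t']))
E
python3 - <<'E'
from h import *
for n in('scene','top'):
    p=shot(n,n+'0.png')
    print(n,p['shot'],np.round(ray(p,320,240)[0]))
    for q in('clip','clip_tab','clip_eye','stand','washer_low','screw_jar','brass_block','screwdriver'):
        try:
            for r in vision.find_in(p,q)[:4]:
                w=world(p,r['at']);print(q,round(r['confidence'],2),np.round(w),np.round(proj(p,w)))
        except Exception as e: print(q,e)
print(env.state())
E
```

```text
pics
scene 1 [217. 637. 883.]
clip 0.76 [469. 260.   7.] [290. 368.]
clip_tab 0.64 [469. 263.   7.] [289. 370.]
clip_eye 0.85 [463. 257.   5.] [294. 369.]
stand 0.82 [ 538. -273.   30.] [366. 170.]
stand 0.6 [ 348. -219.   38.] [435. 205.]
washer_low 0.97 [ 538. -270.   34.] [366. 169.]
washer_low 0.88 [ 351. -221.   42.] [435. 203.]
screw_jar 0.64 [667. 166.  95.] [218. 266.]
brass_block 0.74 [ 678. -172.   27.] [295. 181.]
screwdriver 0.75 [ 642. -273.   22.] [327. 161.]
screwdriver 0.42 [ 537. -272.   34.] [366. 169.]
top 2 [ 277.  -33. 1338.]
clip 0.52 [477. 256.   6.] [195. 260.]
clip_tab 0.76 [471. 249.   4.] [198. 262.]
clip_tab 0.63 [666. 156.  92.] [238. 169.]
clip_eye 0.65 [475. 250.   4.] [198. 261.]
stand 0.97 [ 532. -276.   27.] [431. 238.]
stand 0.93 [ 348. -223.   24.] [408. 320.]
washer_low 0.97 [ 351. -228.   18.] [410. 319.]
washer_low 0.66 [ 536. -275.   22.] [431. 237.]
brass_block 0.55 [ 679. -179.   25.] [388. 174.]
brass_block 0.37 [ 533. -272.   22.] [429. 238.]
screwdriver 0.74 [ 647. -287.   22.] [435. 189.]
{'t': 0.9, 'joints': array([ 1.16840302e+00,  4.90892125e-01,  1.55891044e+00, -1.15101070e-05,
        1.09166915e+00, -1.05575913e-01]), 'qvel': array([ 1.38986214e-04, -7.87919286e-04,  7.30229227e-05, -2.03992381e-03,
       -7.30396107e-04, -8.88917719e-04]), 'tau': array([-1.37412053e-05, -6.12460685e+01, -2.58436042e+01,  6.92702411e-02,
        4.44765715e-02, -1.75477868e-05]), 'eef_pos': array([182.77339243, 597.69898535, 214.66223903]), 'tcp_rot': array([ 3.14156975e+00, -1.19189787e-04,  1.27398424e+00]), 'ft_force': array([ 0.12970548,  1.0140639 , -0.4932167 ]), 'moment': array([-0.00805148,  0.01825657, -0.0044564 ]), 'opening': 1.0025781236577487}
```

View pics/scene0.png

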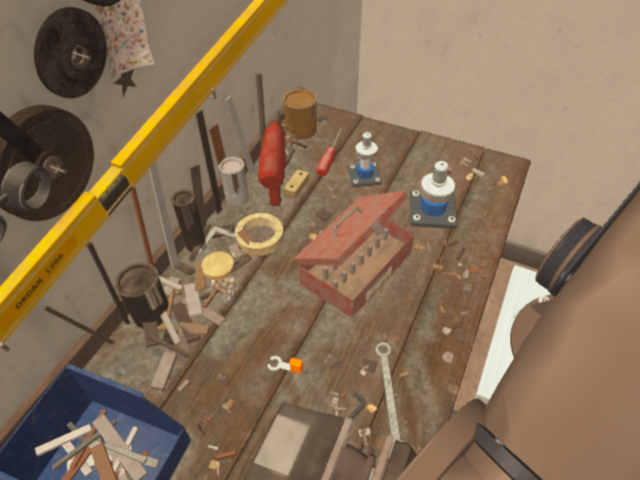

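View pics/top0.png

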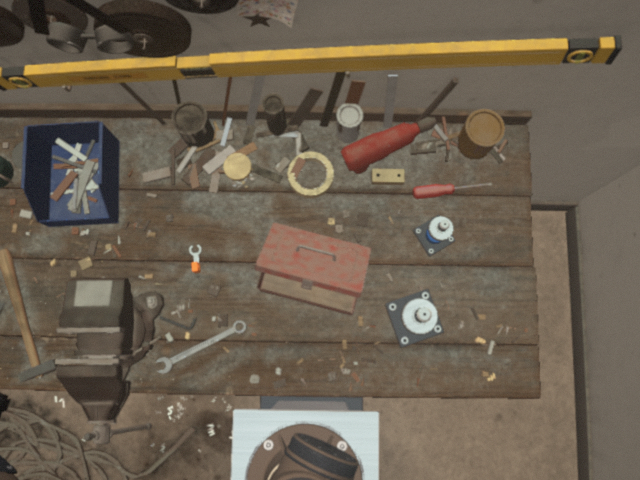

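Run:
```python
import cv2,numpy as np
s=cv2.imread('pics/scene0.png');t=cv2.imread('pics/top0.png')
a=cv2.resize(s[330:405,240:340],(400,300),interpolation=cv2.INTER_CUBIC)
b=cv2.resize(t[225:300,150:250],(400,300),interpolation=cv2.INTER_CUBIC)
c=cv2.resize(s[140:230,350:470],(400,300),interpolation=cv2.INTER_CUBIC)
d=cv2.resize(t[210:345,350:530],(400,300),interpolation=cv2.INTER_CUBIC)
cv2.imwrite('pics/crop0.png',np.vstack([np.hstack([a,b]),np.hstack([c,d])]))
```

```text
(no output)
```

View pics/crop0.png

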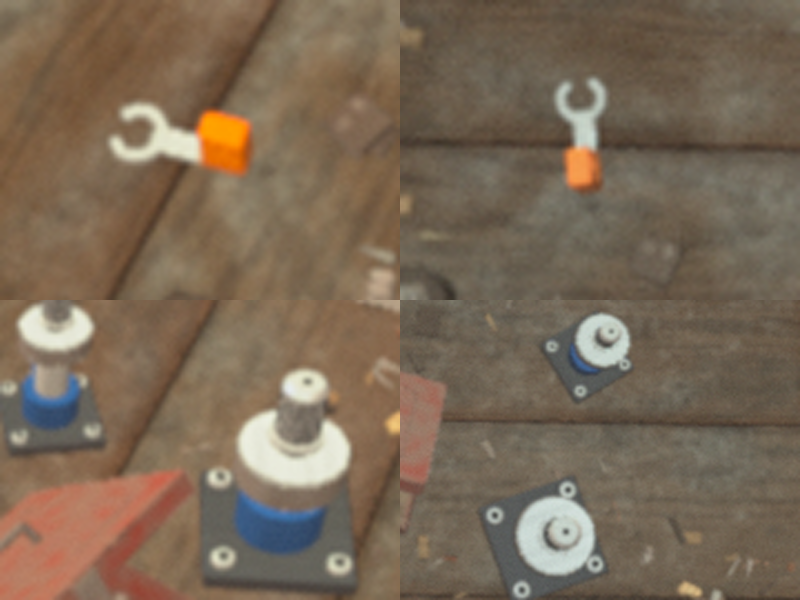

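```bash
cat > m.py <<'E'
from h import *
S=vision.read_camera('scene');T=vision.read_camera('top')
np.save('cams.npy',[S,T],allow_pickle=True)
for n,p in(('scene',S),('top',T)):
    hsv=cv2.cvtColor(p['pixels'],cv2.COLOR_RGB2HSV)
    m=((hsv[...,0]>5)&(hsv[...,0]<16)&(hsv[...,1]>190)&(hsv[...,2]>150)).astype(np.uint8)
    k,l,st,c=cv2.connectedComponentsWithStats(m)
    for i in range(1,k):
        if st[i,4]>25: print(n,st[i],c[i],atz(p,*c[i],22))
    for q in('clip','stand'):
        for r in vision.regions_of(p,q)[:2]:
            mm=r['pixels'];ys,xs=np.nonzero(mm);print(n,q,r['confidence'],xs.min(),xs.max(),ys.min(),ys.max(),mm.sum())
s=S['pixels'][:,:,::-1];t=T['pixels'][:,:,::-1]
f=lambda im,u,v,w:cv2.resize(im[v:v+w,u:u+w],(400,400),interpolation=cv2.INTER_CUBIC)
cv2.imwrite('pics/st.png',np.hstack([f(s,341,126,64),f(t,407,205,64)]))
cv2.imwrite('pics/cl.png',np.hstack([f(s,264,344,50),f(t,170,235,50)]))
E
python3 m.py
```

```text
scene [290 360  12  13  76] [296.35526316 368.15789474] [454.88851536 261.50986845  22.        ]
scene clip 0.74 268 303 357 373 316
scene stand 0.88 410 457 162 227 2257
scene stand 0.62 349 381 133 186 1128
top clip 0.73 189 201 246 272 215
top stand 0.95 386 443 289 347 2180
top stand 0.75 413 453 215 256 1088
```

View pics/st.png

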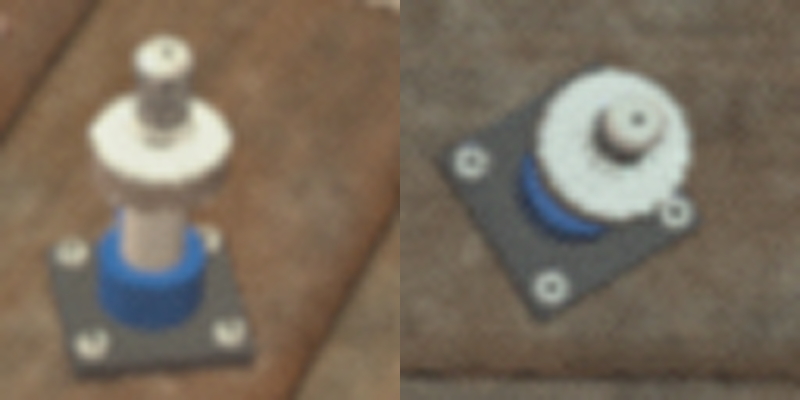

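View pics/cl.png

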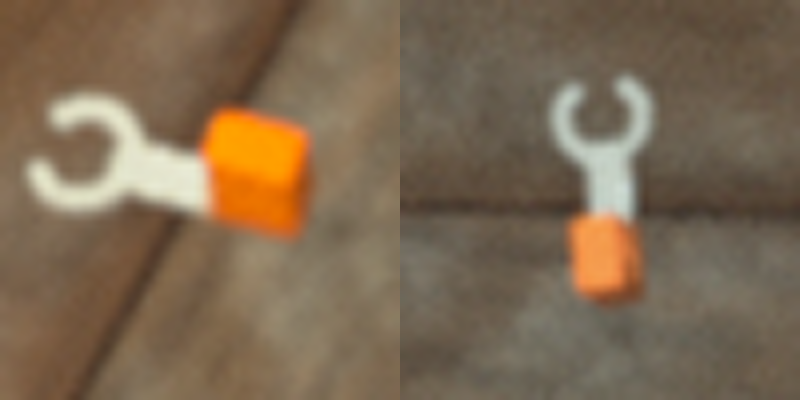

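```bash
cat > m2.py <<'E'
from h import *
S,T=np.load('cams.npy',allow_pickle=True)
def tri(a,b):
    o1,d1=ray(S,*a);o2,d2=ray(T,*b)
    A=np.stack([d1,-d2],1);x=np.linalg.lstsq(A,o2-o1,rcond=None)[0]
    p,q=o1+d1*x[0],o2+d2*x[1];return np.round((p+q)/2,1),round(np.linalg.norm(p-q),1)
g=lambda u,v,o,s:(o[0]+u/s-.5+.5/s,o[1]+v/s-.5+.5/s)
ss=lambda u,v:g(u,v,(341,126),6.25); st=lambda u,v:g(u-400,v,(407,205),6.25)
cs=lambda u,v:g(u,v,(264,344),8); ct=lambda u,v:g(u-400,v,(170,235),8)
if __name__=='__main__':
    print('nose',tri(ss(164,58),st(637,119)));print('washer',tri(ss(161,137),st(614.5,144)))
    print('bolts',[np.round(atz(S,*ss(*b),10),1) for b in((72,252),(92,345),(230,333))],[np.round(atz(T,*st(*b),10),1) for b in((471,161),(551,288),(677,211))])
    print('eye',atz(S,*cs(88,153),3),atz(T,*ct(602,118),3))
    print('tabtop T',atz(T,*ct(599,250),30),'S',atz(S,*cs(258,140),30))
E
python3 m2.py
```

```text
nose (array([ 545.3, -285.9,  123.9]), np.float64(1.5))
washer (array([ 544.3, -285.5,   87.4]), np.float64(1.4))
bolts [array([ 582.5, -294.1,   10. ]), array([ 554.1, -247.2,   10. ]), array([ 507.8, -275.8,   10. ])] [array([ 552.8, -248.5,   10. ]), array([ 506.3, -277.1,   10. ]), array([ 535.6, -323.8,   10. ])]
eye [501.60398052 260.29474245   3.        ] [501.28978615 258.84289665   3.        ]
tabtop T [459.64359437 251.74971583  30.        ] S [459.84843205 253.08097936  30.        ]
```

```bash
cat > ov.py <<'E'
from m2 import *
import sys
ex,ey,yaw=map(float,sys.argv[1:4]);c,s=np.cos(np.radians(yaw)),np.sin(np.radians(yaw))
W=lambda x,y,z:(ex+c*x-s*y,ey+s*x+c*y,z)
ims=[]
for p,o in((S,(264,344)),(T,(170,235))):
    im=cv2.resize(np.ascontiguousarray(p['pixels'][o[1]:o[1]+50,o[0]:o[0]+50,::-1]),(400,400),interpolation=cv2.INTER_CUBIC)
    def D(pts,col,cl):
        q=np.array([((np.array(proj(p,W(*P)))-o+.5)*8-.5) for P in pts]);cv2.polylines(im,[np.int32(np.round(q))],cl,col,1)
    a=np.radians(np.arange(45,316,10))
    D([(14*np.cos(t),14*np.sin(t),4) for t in a],(255,0,0),False);D([(8*np.cos(t),8*np.sin(t),4) for t in a],(255,0,0),False)
    for z in(0,30):D([(x,y,z) for x,y in((-55,-7),(-33,-7),(-33,7),(-55,7))],(0,255,0),True)
    ims.append(im)
cv2.imwrite('pics/'+sys.argv[4],np.hstack(ims))
E
python3 ov.py 502 259.3 9.3 ov1.png
```

```text
(no output)
```

View pics/ov1.png

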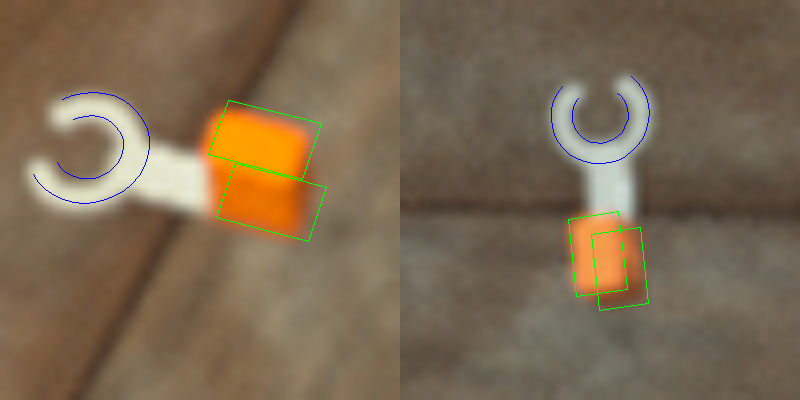

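```bash
python3 ov.py 502 259.5 5 ov2.png
```

```text
(no output)
```

View pics/ov2.png

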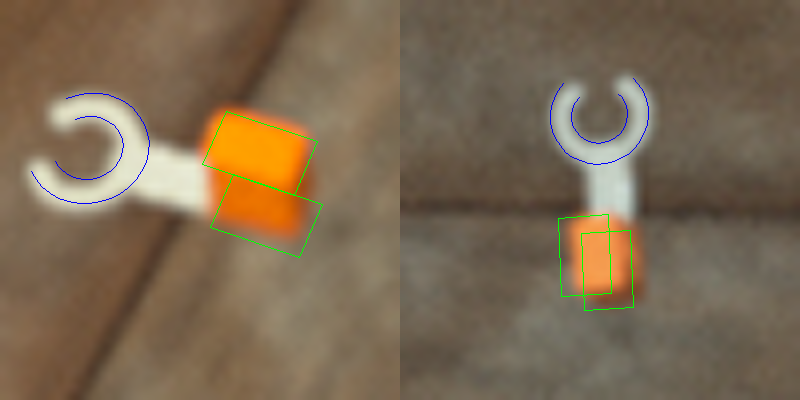

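Candidates for the stand: the small one at scene (366,165) / top (436,235), and the large one at scene (435,200) / top (415,315). The small one is meant. There is only one clip, at scene (285,365) / top (196,260), with its mouth towards +x and the orange tab nearer the robot. The crops confirm both choices. Shaft axis is about (545,-285.5), washer roughly z 86.

```bash
cat > go.py <<'E'
from h import *
import sys
s=env.state();x,y,z,yaw=map(float,sys.argv[1:5]);r=s['tcp_rot']
from scipy.spatial.transform import Rotation as Ro
R=Ro.from_euler('xyz',r).as_matrix()
d=R.T@(np.array([x,y,z])-s['eef_pos']);t=-((yaw-np.degrees(r[2])+180)%360-180)
print('t',round(s['t'],2),'pos',np.round(s['eef_pos'],1),'yaw',round(np.degrees(r[2]),2),'F',np.round(s['ft_force'],2),'op',round(s['opening'],3))
print('row',np.round(d,1),'turn',round(t,1),'rows>=',np.ceil(max(np.linalg.norm(d)/62.5,abs(t)/10.7)))
E
python3 go.py 458.5 252.4 215 99; python3 -c "
from m2 import *
print(atz(T,95,290,100),atz(T,130,300,60))"
```

```text
t 1.2 pos [182.8 597.7 214.7] yaw 73.0 F [ 0.74 -0.5  -0.16] op 0.998
row [-2.496e+02  3.647e+02 -3.000e-01] turn -26.0 rows>= 8.0
[394.83501009 443.56010972 100.        ] [378.63821651 380.74429083  60.        ]
```

```bash
python3 -m pendant '[[-20,30,-50,0],[-55,80,-50,-5],[-90,131,-50,-10],[-125,182,-50,-15],[-160,233,-50,-20],[-195,284,-40,-26],[-230,335,-20,-26],[-250,365,0,-26]]' 0; python3 go.py 458.5 252.4 60 99
```

```text
t: 2.2
eef_pos: [460.1, 249.8, 214.4]
tcp_rot: [3.14, -0.0, 1.726]
ft_force: [1.0, 0.6, -0.7]
opening: 0.996
t 2.2 pos [460.1 249.8 214.4] yaw 98.91 F [ 1.02  0.59 -0.75] op 0.996
row [  2.8  -1.4 154.4] turn -0.1 rows>= 3.0
```

```bash
python3 -m pendant '[[3,-1.5,55,0],[3,-1.5,110,0],[3,-1.5,160,0],[3,-1.5,190,0],[3,-1.5,207,0],[3,-1.5,210,0],[3,-1.5,210,0]]'; python3 go.py 458.5 252.4 4 99; python3 -c "
from h import *
s=shot('scene','a1.png')['pixels'];t=shot('top','a2.png')['pixels']
f=lambda im,u,v,w:cv2.resize(im[v:v+w,u:u+w,::-1],(400,400),interpolation=cv2.INTER_CUBIC)
cv2.imwrite('pics/a.png',np.hstack([f(s,245,325,80),f(t,155,220,80)]))"
```

```text
t: 3.08
eef_pos: [458.6, 252.8, 4.9]
tcp_rot: [3.14, -0.0, 1.726]
ft_force: [0.6, -0.3, 0.3]
opening: 0.997
t 3.08 pos [458.6 252.8   4.9] yaw 98.91 F [ 0.63 -0.32  0.28] op 0.997
row [-0.3 -0.2  0.8] turn -0.1 rows>= 1.0
```

View pics/a.png

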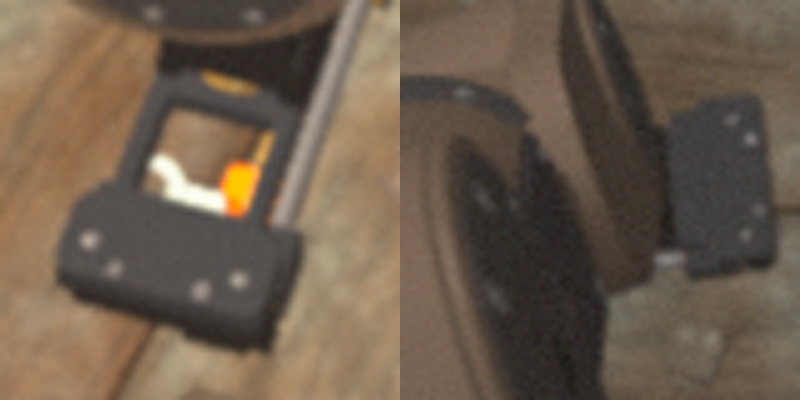

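The clip's tab (crop (240,190)) sits between the open fingers, so I'm closing.

```bash
python3 -m pendant '[[0,0,1,0],[0,0,1,0],[0,0,1,0],[0,0,1,0],[0,0,1,0],[0,0,1,0],[0,0,1,0],[0,0,1,0]]' 1;  python3 go.py 458.5 252.4 4 99
```

```text
t: 4.18
eef_pos: [458.8, 252.8, 4.3]
tcp_rot: [3.139, -0.0, 1.726]
ft_force: [-0.4, 0.3, -0.3]
opening: 0.218
t 4.17 pos [458.8 252.8   4.3] yaw 98.91 F [-0.35  0.35 -0.27] op 0.218
row [-0.4 -0.4  0.3] turn -0.1 rows>= 1.0
```

```bash
python3 -m pendant '[[0,0,0,0],[0,0,0,0],[0,0,0,0],[0,0,0,0]]' 1;  python3 go.py 458.5 252.4 255 99
```

```text
t: 4.68
eef_pos: [458.8, 252.8, 4.3]
tcp_rot: [3.139, -0.001, 1.726]
ft_force: [0.3, -0.6, -0.2]
opening: 0.145
t 4.67 pos [458.8 252.8   4.3] yaw 98.91 F [ 0.35 -0.59 -0.23] op 0.145
row [-2.000e-01  2.000e-01 -2.507e+02] turn -0.1 rows>= 5.0
```

```bash
python3 -m pendant '[[0,0,-20,0],[0,0,-70,0],[0,0,-130,0],[0,0,-190,0],[0,0,-245,0],[0,0,-262,0],[0,0,-262,0]]';  python3 go.py 480 -230 266 70; python3 -c "
from h import *
s=shot('scene','b1.png')['pixels'];t=shot('top','b2.png')['pixels']
f=lambda im:cv2.resize(im[:,:,::-1],(400,300),interpolation=cv2.INTER_AREA)
cv2.imwrite('pics/b.png',np.hstack([f(s),f(t)]))"
```

```text
t: 5.55
eef_pos: [458.3, 252.7, 267.2]
tcp_rot: [3.137, -0.001, 1.726]
ft_force: [-0.1, 0.1, -1.7]
opening: 0.147
t 5.55 pos [458.3 252.7 267.2] yaw 98.91 F [-0.14  0.11 -1.74] op 0.147
row [-4.802e+02 -5.330e+01  4.000e-01] turn 28.9 rows>= 8.0
```

View pics/b.png

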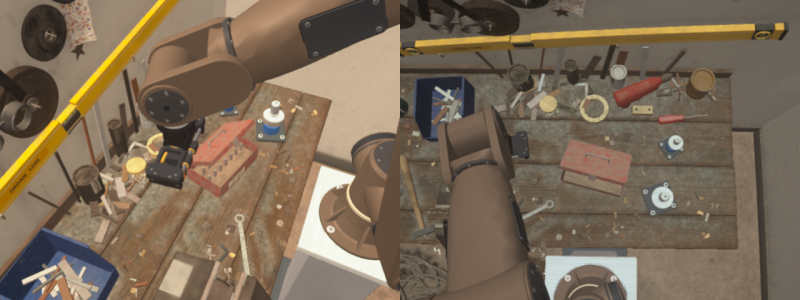

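```bash
python3 -c "
import cv2
a=cv2.imread('pics/b1.png');cv2.imwrite('pics/b1c.png',cv2.resize(a[260:420,180:400],(800,582)))"
```

```text
(no output)
```

View pics/b1c.png

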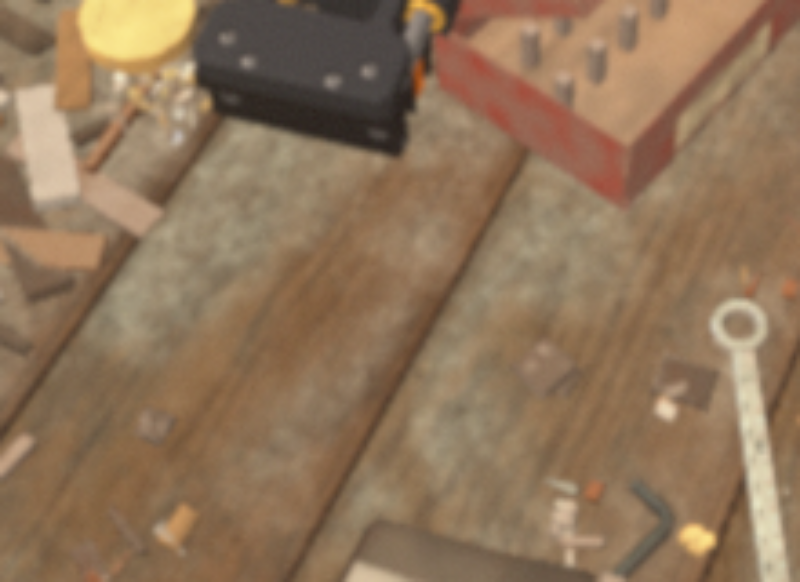

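```bash
python3 go.py 477.3 -260.9 266 70
```

```text
t 5.65 pos [457.7 252.4 265.2] yaw 98.91 F [ 0.07  0.05 -1.78] op 0.147
row [-510.1  -60.2   -0.9] turn 28.9 rows>= 9.0
```

```bash
python3 -m pendant '[[-40,-5,0,0],[-100,-12,0,4],[-160,-19,0,8],[-220,-26,0,12],[-280,-33,0,16],[-340,-40,0,20],[-400,-47,0,24],[-455,-54,0,29]]';  python3 go.py 477.3 -260.9 266 70
```

```text
t: 6.65
eef_pos: [474.2, -207.5, 263.5]
tcp_rot: [-3.14, -0.001, 1.217]
ft_force: [0.4, -0.3, -1.2]
opening: 0.144
t 6.65 pos [ 474.2 -207.5  263.5] yaw 69.72 F [ 0.4  -0.3  -1.22] op 0.144
row [-49.   21.4  -2.6] turn -0.3 rows>= 1.0
```

```bash
python3 -m pendant '[[-49,21.4,0,-0.3],[-49,21.4,0,-0.3],[-49,21.4,40,-0.3],[-49,21.4,90,-0.3],[-49,21.4,130,-0.3],[-49,21.4,154,-0.3],[-49,21.4,160,-0.3],[-49,21.4,160,-0.3]]';  python3 go.py 477.3 -260.9 101 70; python3 -c "
from h import *
s=shot('scene','c1.png')['pixels'];t=shot('top','c2.png')['pixels']
f=lambda im,u,v,w:cv2.resize(im[v:v+w,u:u+w,::-1],(400,400),interpolation=cv2.INTER_CUBIC)
cv2.imwrite('pics/c.png',np.hstack([f(s,325,110,80),f(t,390,190,80)]))"
```

```text
t: 7.65
eef_pos: [477.1, -260.1, 103.3]
tcp_rot: [-3.139, -0.001, 1.223]
ft_force: [1.0, -0.5, -1.2]
opening: 0.144
t 7.65 pos [ 477.1 -260.1  103.3] yaw 70.05 F [ 0.97 -0.46 -1.24] op 0.144
row [-0.7  0.5  2.3] turn 0.1 rows>= 1.0
```

View pics/c.png

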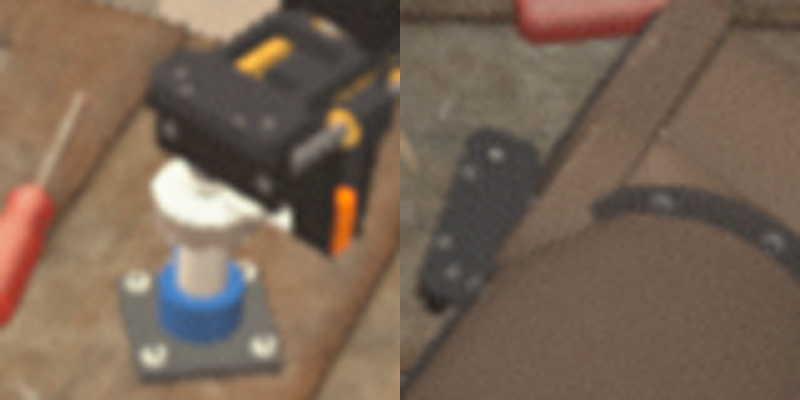

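```bash
python3 -m pendant '[[-0.7,0.5,2,0],[-0.7,0.5,4,0],[-0.7,0.5,6,0],[-0.7,0.5,7,0],[-0.7,0.5,8,0],[-0.7,0.5,8,0]]'; python3 -c "
from h import *
for i in range(4):
    vision.read_camera('top') ;s=env.state();print(np.round(s['ft_force'],1),np.round(s['moment'],3),np.round(s['eef_pos'],2))"
```

```text
t: 8.5
eef_pos: [477.6, -261.4, 96.1]
tcp_rot: [-3.141, -0.001, 1.222]
ft_force: [-0.2, -1.1, -1.0]
opening: 0.145
[-0.8  0.2 -1.1] [ 0.031  0.035 -0.018] [ 477.69 -261.35   96.15]
[-0.2 -0.1 -1.8] [ 0.049 -0.013 -0.025] [ 477.69 -261.4    96.17]
[ 0.3  0.3 -1.8] [-0.028 -0.002 -0.033] [ 477.71 -261.37   96.2 ]
[-1.2  0.5 -0.8] [ 0.064  0.042 -0.033] [ 477.72 -261.39   96.22]
```

Underside is at about 91.9 with no contact yet. I'll step down 1 mm at a time.

```bash
python3 -m pendant '[[0,0,0.8,0],[0,0,1.6,0],[0,0,1.6,0]]'; python3 -m pendant '[[0,0,1,0],[0,0,1,0]]'; python3 -m pendant '[[0,0,1,0],[0,0,1,0]]'
```

```text
t: 9.07
eef_pos: [477.9, -261.5, 95.1]
tcp_rot: [3.141, -0.001, 1.222]
ft_force: [-1.4, 1.1, 5.3]
opening: 0.147
t: 9.32
eef_pos: [478.2, -261.7, 94.7]
tcp_rot: [3.14, -0.0, 1.222]
ft_force: [-1.8, 0.9, 6.9]
opening: 0.144
t: 9.57
eef_pos: [478.5, -262.0, 94.4]
tcp_rot: [3.138, 0.0, 1.222]
ft_force: [-2.0, 1.2, 7.9]
opening: 0.144
```

```bash
cat > f.py <<'E'
from h import *
F=[];M=[]
for i in range(4):
    vision.read_camera('top') ;s=env.state();F.append(s['ft_force']);M.append(s['moment'])
print('t',round(s['t'],2),'F',np.round(np.mean(F,0),2),'M',np.round(np.mean(M,0),3),np.round(s['eef_pos'],2))
E
python3 f.py
```

```text
t 9.78 F [-2.07  1.11  8.04] M [ 0.067 -0.025  0.033] [ 478.55 -261.98   94.44]
```

```bash
python3 -m pendant '[[0,0,-1,0],[0,0,-1.5,0],[0,0,-1.5,0]]'; python3 f.py; python3 -c "
from h import *
s=shot('scene','d1.png')['pixels']
cv2.imwrite('pics/d.png',cv2.resize(s[135:185,345:405,::-1],(780,600),interpolation=cv2.INTER_CUBIC))"
```

```text
t: 10.15
eef_pos: [478.4, -261.9, 95.8]
tcp_rot: [3.139, 0.0, 1.222]
ft_force: [-0.1, -0.3, -1.7]
opening: 0.147
t 10.35 F [ 0.5  -0.38 -1.01] M [0.019 0.039 0.007] [ 478.48 -261.94   95.8 ]
```

View pics/d.png

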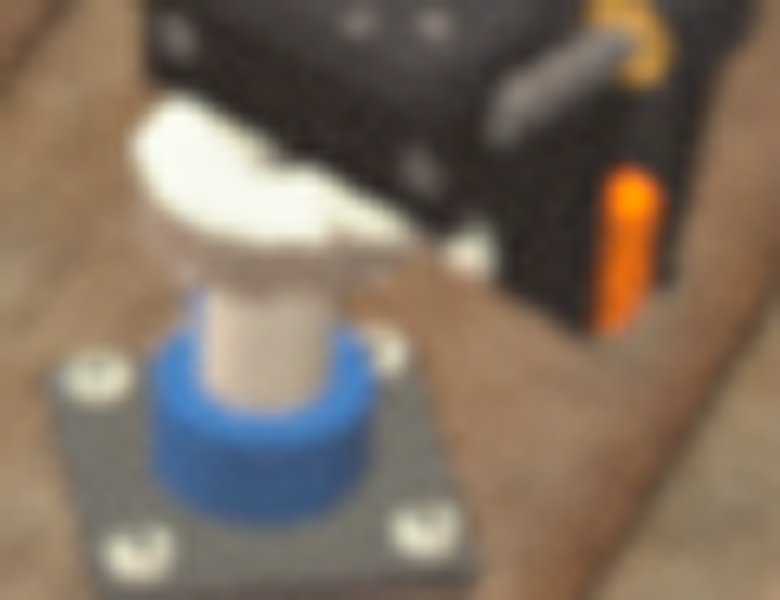

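Run:
```python
from m2 import *
def draw(im,p,o,sc,pts,col):
    q=np.array([((np.array(proj(p,P))-o+.5)*sc-.5) for P in pts]);cv2.polylines(im,[np.int32(np.round(q))],False,col,1)
a=np.radians(np.arange(0,361,10))
circ=lambda r,z:[(545+r*np.cos(t),-285.5+r*np.sin(t),z) for t in a]
ims=[]
for p,o in((S,(341,126)),(T,(407,205))):
    im=cv2.resize(np.ascontiguousarray(p['pixels'][o[1]:o[1]+64,o[0]:o[0]+64,::-1]),(400,400),interpolation=cv2.INTER_CUBIC)
    for zz,col in((86,(0,200,0)),(91,(0,0,255))):
        draw(im,p,o,6.25,circ(25,zz),col);draw(im,p,o,6.25,circ(10.5,zz+38.5),col)
    im[:,-1]=0;ims.append(im)
cv2.imwrite('pics/e.png',np.hstack(ims))
d=cv2.imread('pics/d.png')
c,s=np.cos(np.radians(-20)),np.sin(np.radians(-20))
for dx,col in((0,(255,0,0)),):
    W=lambda x,y,z:(478.5+c*(x+44)-s*y,-261.9+s*(x+44)+c*y,z)
    b=np.radians(np.arange(45,316,10))
    draw(d,S,(345,135),13,[W(14*np.cos(t),14*np.sin(t),95.5) for t in b],col);draw(d,S,(345,135),13,[W(8*np.cos(t),8*np.sin(t),95.5) for t in b],col)
draw(d,S,(345,135),13,circ(25,86),(0,200,0));draw(d,S,(345,135),13,circ(25,91),(0,0,255))
cv2.imwrite('pics/e2.png',d)
```

```text
(no output)
```

View pics/e.png

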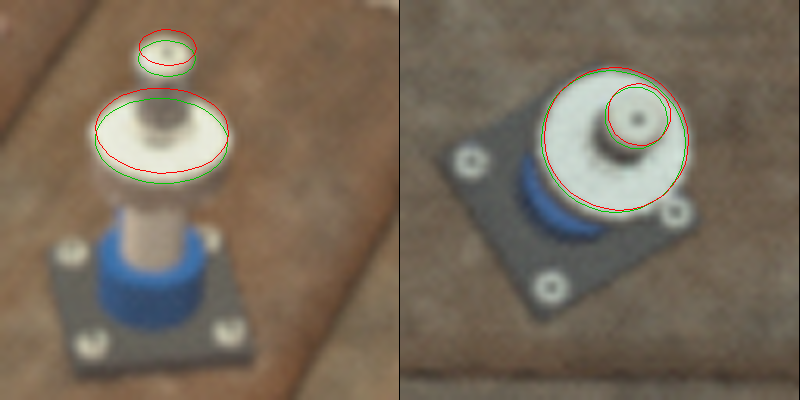

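View pics/e2.png

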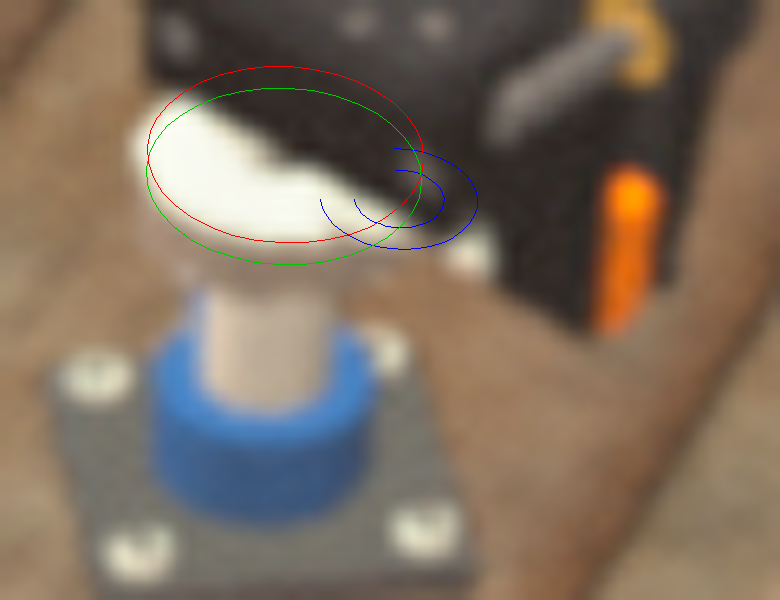

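Run:
```python
from m2 import *
im0=cv2.imread('pics/d1.png');o=np.array((345,135))
d=cv2.resize(im0[135:185,345:405],(720,600),interpolation=cv2.INTER_CUBIC)
def draw(im,p,pts,col):
    q=np.array([((np.array(proj(p,P))-o+.5)*12-.5) for P in pts]);cv2.polylines(im,[np.int32(np.round(q))],False,col,1)
a=np.radians(np.arange(0,361,10))
circ=lambda r,z:[(545+r*np.cos(t),-285.5+r*np.sin(t),z) for t in a]
c,s=np.cos(np.radians(-20)),np.sin(np.radians(-20))
W=lambda x,y,z:(478.5+c*(x+44)-s*y,-261.9+s*(x+44)+c*y,z)
b=np.radians(np.arange(45,316,10))
for r in(14,8):draw(d,S,[W(r*np.cos(t),r*np.sin(t),95.5) for t in b],(255,0,0))
for z in(0,30):draw(d,S,[W(x-44,y,91.5+z) for x,y in((-11,-7),(11,-7),(11,7),(-11,7),(-11,-7))],(255,0,0))
draw(d,S,circ(25,86),(0,200,0));draw(d,S,circ(25,91),(0,0,255))
cv2.imwrite('pics/e3.png',d)
```

```text
(no output)
```

View pics/e3.png

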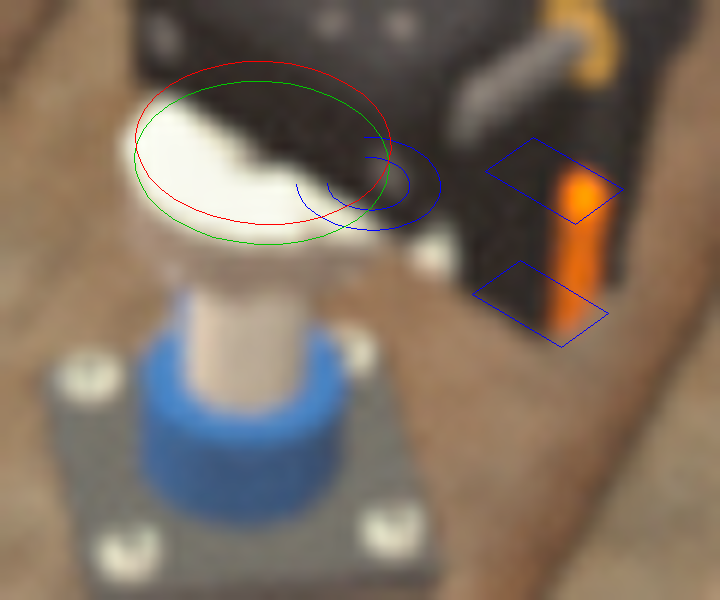

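```bash
python3 -m pendant '[[0,0,0.4,0],[0,0,0.4,0]]'; python3 f.py;  python3 -m pendant '[[0,0,0.4,0],[0,0,0.4,0]]'; python3 f.py
```

```text
t: 10.65
eef_pos: [478.5, -261.9, 95.4]
tcp_rot: [3.139, 0.0, 1.222]
ft_force: [0.0, 0.2, -1.2]
opening: 0.148
t 10.85 F [ 0.02  0.23 -1.46] M [-0.014  0.03   0.004] [ 478.49 -261.95   95.41]
t: 11.1
eef_pos: [478.5, -261.9, 95.0]
tcp_rot: [3.139, 0.0, 1.222]
ft_force: [-0.6, 0.6, -0.8]
opening: 0.147
t 11.3 F [-0.04 -0.11 -0.98] M [0.006 0.03  0.013] [ 478.53 -261.97   95.04]
```

```bash
python3 -m pendant '[[0,0,0.4,0],[0,0,0.4,0]]'; python3 f.py;  python3 -m pendant '[[0,0,0.3,0],[0,0,0.3,0]]'; python3 f.py
```

```text
t: 11.55
eef_pos: [478.6, -262.0, 94.7]
tcp_rot: [3.139, 0.0, 1.222]
ft_force: [0.1, 0.8, 0.5]
opening: 0.147
t 11.75 F [-0.87  0.14  1.21] M [0.007 0.027 0.041] [ 478.54 -261.97   94.7 ]
t: 12.0
eef_pos: [478.6, -262.0, 94.6]
tcp_rot: [3.138, 0.0, 1.222]
ft_force: [-1.5, 0.7, 3.4]
opening: 0.147
t 12.2 F [-1.46  0.74  3.73] M [0.02  0.041 0.004] [ 478.64 -262.04   94.54]
```

```bash
python3 -m pendant '[[0,0,-1.4,0],[0,0,-1.4,0],[0.3,2,-1.4,0],[0.4,4,-1.4,0],[0.5,6,-1.4,0],[0.5,8,-1.4,0],[0.5,8,-1.4,0]]'; python3 f.py; python3 go.py 503.7 -270.5 95.9 70
```

```text
t: 13.08
eef_pos: [486.4, -264.3, 95.9]
tcp_rot: [3.138, 0.0, 1.223]
ft_force: [-0.2, 0.2, -0.4]
opening: 0.146
t 13.28 F [-0.23  0.35 -1.25] M [-0.009  0.029  0.024] [ 486.23 -264.27   95.97]
t 13.28 pos [ 486.2 -264.3   96. ] yaw 70.04 F [-0.22 -0.   -0.67] op 0.145
row [ 0.1 18.5  0.1] turn 0.0 rows>= 1.0
```

```bash
python3 -m pendant '[[0,1,0,0],[0,2,0,0],[0,3,0,0],[0,3,0,0]]'; python3 f.py; python3 -m pendant '[[0,1,0,0],[0,2,0,0],[0,2,0,0]]'; python3 f.py
```

```text
t: 13.78
eef_pos: [488.8, -265.0, 95.8]
tcp_rot: [3.139, -0.0, 1.223]
ft_force: [-1.7, 2.3, -2.0]
opening: 0.144
t 13.97 F [-2.26  2.1  -1.73] M [0.514 0.457 0.114] [ 488.85 -265.09   95.85]
t: 14.35
eef_pos: [490.4, -265.6, 95.7]
tcp_rot: [3.14, -0.0, 1.223]
ft_force: [-4.5, 2.9, -1.4]
opening: 0.146
t 14.55 F [-4.13  3.17 -2.51] M [0.564 0.873 0.057] [ 490.48 -265.65   95.74]
```

```bash
python3 -m pendant '[[0.4,0.5,-0.2,0],[0.4,1,-0.2,0],[0.4,1,-0.2,0]]'; python3 f.py; python3 -m pendant '[[0.2,1,0,0],[0.2,1,0,0]]'; python3 f.py
```

```text
t: 14.92
eef_pos: [491.4, -265.6, 95.9]
tcp_rot: [3.14, -0.0, 1.222]
ft_force: [-4.7, 1.8, -2.1]
opening: 0.145
t 15.12 F [-4.07  1.98 -2.12] M [0.425 0.963 0.018] [ 491.39 -265.63   95.9 ]
t: 15.38
eef_pos: [492.5, -265.9, 95.9]
tcp_rot: [3.14, 0.0, 1.222]
ft_force: [-2.6, 1.7, -2.4]
opening: 0.146
t 15.57 F [-3.38  1.35 -2.69] M [ 0.277  0.73  -0.002] [ 492.52 -265.9    95.89]
```

```bash
python3 -m pendant '[[0.1,1,0,0],[0.1,1,0,0]]'; python3 f.py; python3 -m pendant '[[0.1,1,0,0],[0.1,1,0,0]]'; python3 f.py
```

```text
t: 15.82
eef_pos: [493.8, -266.3, 96.0]
tcp_rot: [3.139, 0.0, 1.222]
ft_force: [-1.1, 1.7, -2.7]
opening: 0.149
t 16.02 F [-2.29  0.79 -2.6 ] M [0.149 0.446 0.027] [ 493.75 -266.3    96.  ]
t: 16.27
eef_pos: [495.1, -266.8, 96.1]
tcp_rot: [3.138, 0.0, 1.222]
ft_force: [-1.3, 0.5, -2.1]
opening: 0.146
t 16.48 F [ 0.03 -0.02 -2.71] M [0.047 0.106 0.   ] [ 495.1  -266.75   96.09]
```

```bash
python3 -m pendant '[[0.1,1,0,0],[0.1,2,0,0],[0.1,2,0,0]]'; python3 f.py; python3 -m pendant '[[0,1,0,0],[0,2,0,0],[0,2,0,0]]'; python3 f.py
```

```text
t: 16.85
eef_pos: [497.7, -267.7, 96.3]
tcp_rot: [3.136, 0.001, 1.222]
ft_force: [3.4, -1.3, -2.6]
opening: 0.148
t 17.05 F [ 3.83 -1.45 -2.22] M [-0.262 -0.6    0.004] [ 497.64 -267.68   96.29]
t: 17.42
eef_pos: [499.8, -268.5, 96.4]
tcp_rot: [3.136, 0.001, 1.222]
ft_force: [3.2, -1.3, -2.3]
opening: 0.148
t 17.62 F [ 3.65 -1.   -1.94] M [-0.235 -0.629 -0.004] [ 499.76 -268.48   96.37]
```

```bash
python3 -m pendant '[[0,1,0.2,0],[0,2,0.2,0],[0,2,0.2,0]]'; python3 f.py; python3 -m pendant '[[0,1,0,0],[0,2,0,0],[0,2,0,0]]'; python3 f.py
```

```text
t: 18.0
eef_pos: [501.4, -269.0, 96.0]
tcp_rot: [3.137, 0.001, 1.222]
ft_force: [0.8, -0.6, -1.4]
opening: 0.146
t 18.2 F [ 0.16  0.08 -1.32] M [ 0.009  0.045 -0.028] [ 501.52 -269.13   96.15]
t: 18.58
eef_pos: [502.1, -269.1, 95.8]
tcp_rot: [3.139, 0.0, 1.222]
ft_force: [-7.3, 2.2, 0.5]
opening: 0.148
t 18.77 F [-6.65  2.24  0.57] M [ 0.361  1.28  -0.032] [ 502.08 -269.09   95.74]
```

```bash
python3 -m pendant '[[0,-0.6,0,0],[0,-0.6,0,0]]'; python3 f.py; python3 -m pendant '[[0,0,0,0],[0,0,0,0],[0,0,0,0],[0,0,0,0],[0,0,0,0]]' 0.6;  python3 f.py
```

```text
t: 19.02
eef_pos: [501.8, -269.0, 95.8]
tcp_rot: [3.139, 0.0, 1.222]
ft_force: [-1.1, 0.1, -0.5]
opening: 0.149
t 19.23 F [-0.44  0.34 -1.18] M [ 0.019  0.072 -0.009] [ 501.71 -269.     95.82]
t: 19.85
eef_pos: [501.7, -269.0, 95.8]
tcp_rot: [3.139, 0.0, 1.222]
ft_force: [-0.4, -0.7, 0.1]
opening: 0.398
t 20.05 F [ 0.21 -0.15 -0.41] M [-0.008 -0.005  0.   ] [ 501.72 -268.98   95.79]
```

Released. I'll rise straight up and clear the view.

```bash
python3 -m pendant '[[0,0,-10,0],[0,0,-40,0],[0,0,-90,0],[0,0,-140,0],[20,-50,-180,0],[60,-100,-190,0],[110,-120,-190,0],[150,-130,-190,0]]';  python3 -m pendant '[[40,-5,0,0],[90,-10,0,0],[150,-15,0,0],[200,-20,0,0],[200,-20,0,0]]'; python3 -c "
from h import *
S=shot('scene','g1.png');T=shot('top','g2.png');s=S['pixels'];t=T['pixels']
for n,p in(('s',S),('t',T)):
    for q in('clip_tab','clip_eye'):
        for r in vision.find_in(p,q)[:2]:print(n,q,round(r['confidence'],2),np.round(world(p,r['at'])))
f=lambda im,u,v,w:cv2.resize(im[v:v+w,u:u+w,::-1],(400,400),interpolation=cv2.INTER_CUBIC)
cv2.imwrite('pics/g.png',np.hstack([f(s,341,126,64),f(t,400,205,64)]))"
```

```text
t: 21.05
eef_pos: [429.3, -81.6, 286.8]
tcp_rot: [3.137, 0.0, 1.222]
ft_force: [1.0, -0.2, 0.4]
opening: 0.399
t: 21.68
eef_pos: [478.9, 115.8, 287.1]
tcp_rot: [3.137, -0.0, 1.226]
ft_force: [0.3, -1.2, 0.3]
opening: 0.4
s clip_tab 0.66 [ 507. -264.  110.]
s clip_eye 0.64 [ 502. -266.  110.]
t clip_tab 0.62 [ 505. -273.  109.]
```

View pics/g.png

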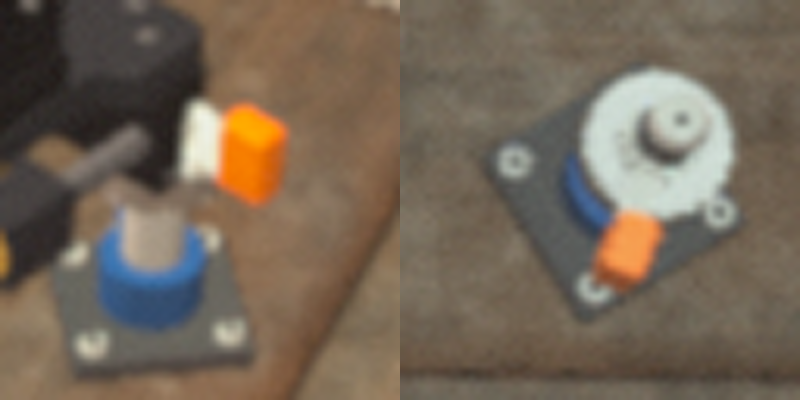

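```bash
python3 -m pendant '[[30,0,0,0],[80,0,0,0],[130,0,0,0],[150,0,0,0],[150,0,0,0]]'; python3 -c "
from m2 import *
S=shot('scene','i1.png');T=shot('top','i2.png')
ims=[]
for p,o in((S,(341,126)),(T,(400,205))):
    im=cv2.resize(np.ascontiguousarray(p['pixels'][o[1]:o[1]+64,o[0]:o[0]+64,::-1]),(400,400),interpolation=cv2.INTER_CUBIC)
    ims.append(im.copy())
cv2.imwrite('pics/i.png',np.hstack(ims))"
```

```text
t: 22.6
eef_pos: [530.2, 252.9, 286.6]
tcp_rot: [3.137, 0.001, 1.221]
ft_force: [-0.6, 0.2, -0.5]
opening: 0.399
```

View pics/i.png

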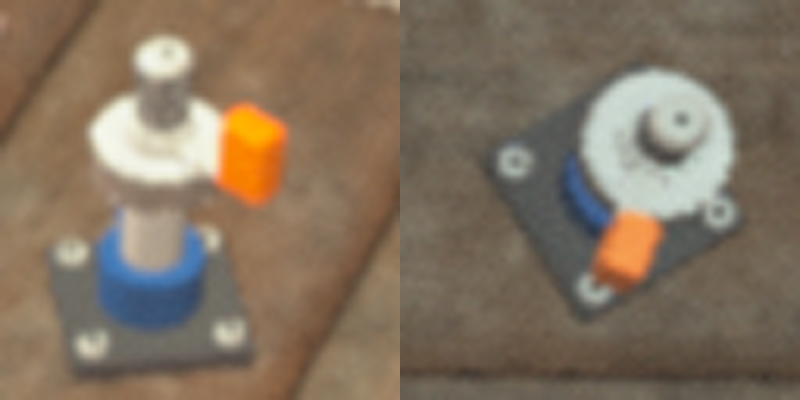

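View pics/i1.png

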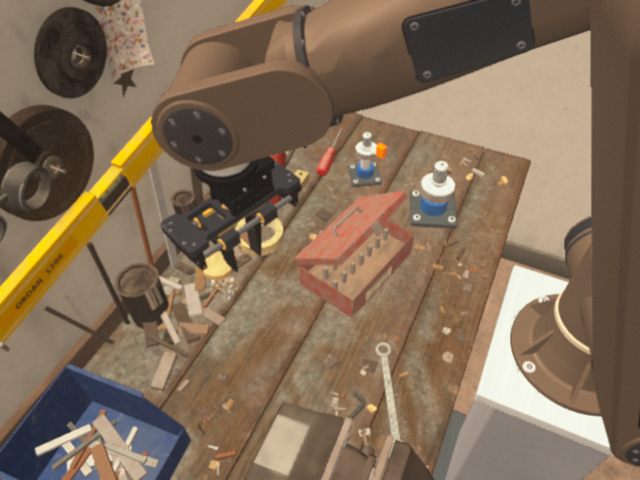

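```bash
python3 -c "
from m2 import *
t2=lambda u,v:g(u-400,v,(400,205),6.25)
print(tri(ss(163,57),t2(682,119)))
q=tri(ss(258,122),t2(635,237));print(q)
print(np.hypot(*(q[0][:2]-tri(ss(163,57),t2(682,119))[0][:2])), atz(T,*t2(635,237),120), atz(T,*t2(682,119),128.5))"
```

```text
(array([ 545.6, -286.3,  123.9]), np.float64(2.0))
(array([ 504. , -270.9,  119.3]), np.float64(2.0))
44.35899006965784 [ 504.85370625 -270.65365681  120.        ] [ 543.57640815 -285.48451221  128.5       ]
```

```bash
python3 -c "
from h import *
print(job.job_done())"
```

```text
the job is handed in; nothing more can be done
None
```

The spring clip is snapped into the groove of the smaller stand's shaft and released. I handed the job in at about 23 s of the 48 s, and no verdict was reported.

**What I did:** I gripped the clip by its orange tab and carried it over the tin at about 0.26 m. I felt for the washer with the jaw tips, which put its face at about z = 90–91 mm. Then I lifted 1.4 mm and pushed in sideways.

**Forces:**
- **Snapping in:** the push rose to about 5 N, then the clip pulled itself in at about 4 N. It met a firm stop at about 7 N.
- **Lower than stated:** the snap took less than the 6–8 N you gave, though I only sampled the force between steps.
- **Feeling for the washer:** the first touch reached about 9 N, more than I meant. That seems to have shifted the clip in the grip by just under 1 mm. The second touch was lighter, about 5 N. Every reading stayed well under 20 N.

**Final checks:**
- **Position:** the two cameras put the tab's centre 44.4 mm from the shaft axis, against 44 mm when seated. The clip stayed up on the shaft by itself, and the robot was well clear.
- **Heights:** these agree less well. The cameras put the washer near 86–87 mm, about 4–5 mm below where touch found it. They showed the tab top only 4.6 mm below the nose tip, where I expected 6.5–8.5 mm. I put both down to camera calibration and my pixel picking, and relied on touch.
- **Other items:** I did not measure the jar, brass block and screwdriver again. The arm never went near them, and the last picture shows the screwdriver in place, with the other two partly or fully hidden by the arm.

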